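Open the fold-down work flap of a 3D-print finishing cabinet

TASK

Get the finishing cabinet ready for work: pull both of its slide-out supports all the way out, and only then lower the closed flap gently, under control and never letting it drop, until it lies level on the two supports. With the flap lying there, press the lamp's push button on it fully down and release it. Do not shove the things lying about on the bench, and let go of everything at the end.

Things in the scene. Friction and masses are not known exactly. Their poses are not given: they have to be found in the camera images.
- cabinet: Grey bench cabinet, 300 mm wide, 200 mm deep, 262 mm high, fixed to the bench. Origin: middle of the lower edge of its front face, on the bench (z = 0). Its front face looks along its own -x, its y runs along the front, z up. It stands on the robot's right with its front towards the robot's left (world +y, give or take 0.2 rad). A spool lying flat (46 mm high) and a small meter (50 mm high) are fixed on its roof, 55 mm or more behind the front face.
- support_near (a joint): The near (cabinet -y side, closer to the robot) support: how far it is pulled out of the cabinet, m. 0 = fully in, 0.11 = fully out against its stop; stays where it is left (about 2.5 N of drag). An aluminium bar 24 mm wide and 30 mm high, at cabinet y = -0.10, top face 95 mm over the bench; it slides along the cabinet's -x.
- support_far (a joint): The far (cabinet +y side, farther from the robot) support: how far it is pulled out of the cabinet, m. 0 = fully in, 0.11 = fully out against its stop; stays where it is left (about 2.5 N of drag). The same bar as the near one, at cabinet y = +0.10.
- support_near_pull (a point): Grip point on the near support's pull: an upright black round post, 18 mm in diameter and 60 mm tall; this point lies on its axis 32 mm over its foot (28 mm under its top), 72 mm over the bench. A 12 mm thin level rod joins the post to the bar's end, which is 66 mm behind the post's axis (towards the cabinet); the post stands 70 mm in front of the cabinet's front face when the support is fully in and moves with it along the cabinet's -x.
- support_far_pull (a point): Grip point on the far support's pull: an upright black round post, 18 mm in diameter and 60 mm tall; this point lies on its axis 32 mm over its foot (28 mm under its top), 72 mm over the bench. A 12 mm thin level rod joins the post to the bar's end, which is 66 mm behind the post's axis (towards the cabinet); the post stands 70 mm in front of the cabinet's front face when the support is fully in and moves with it along the cabinet's -x.
- flap (a joint): Angle of the drop-front flap, rad: 0 = closed (upright), 1.571 = level; resting on the pulled-out supports it reads about 1.57 to 1.60. Wooden plate 260 mm wide, 150 mm from hinge to free edge, 14 mm thick, 0.3 to 0.55 kg. The hinge has a slight drag (0.1 N m): the flap stays near upright but falls by itself beyond about 0.2 rad, so it must be held. With the supports in it would sag far below level.
- flap_hinge (a point): Middle of the flap's hinge axis, at cabinet (0, 0, 0.110): 110 mm over the bench in the plane of the cabinet's front face; the axis runs along the cabinet's y. The free edge swings from straight up to the cabinet's -x. The plate reaches from this plane 14 mm outwards (cabinet -x when shut, downwards when level).
- flap_rail (a point): Middle of the flap's grip rail: a round steel bar 12 mm in diameter and 120 mm long, parallel to the hinge, standing off the free edge on two arms at its ends. It lies 200 mm from the hinge axis along the plate and 7 mm outwards, 50 mm beyond the edge (44 mm of free gap). Flap shut: 310 mm over the bench, 48 mm over the cabinet's roof; flap level: 103 mm over the bench.
- lamp_button_top (a point): Middle of the face of the lamp's push button, a round black cap 36 mm across in a 10 mm high, 52 mm wide round grey housing fixed on the flap's inner face, at 95 mm from the hinge and 65 mm from the flap's middle towards cabinet -y. Inside the cabinet while the flap is shut; on top of the flap, facing up, 20 mm over the plate, when it is level.
- lamp_button (a joint): How far the lamp button is pressed, m: 0 = released, 0.008 = fully down (about 5 N); a spring returns it.
- bracket: Bystander: grey printed U bracket, 60 x 35 x 32 mm, on the bench in front of the cabinet between the supports, under where the flap comes to lie.
- glue_jar: Bystander: jar 60 mm across, 75 mm high, on the bench beside the cabinet on its far (+y) side.
- marker: Bystander: blue marker, 130 mm long, 18 mm thick, in the white tray (160 x 260 x 30 mm) on the robot's left.
- cutters: Bystander: cutters with blue handles, about 140 mm long, in the white tray.
- calliper: Bystander: steel calliper, 210 mm long, flat on the bench on the robot's left.
- scraper: Bystander: scraper, 200 mm long, flat on the bench on its far side.
- tape: Bystander: cardboard tape core, 90 mm across, 24 mm high, near the far edge on the left.

How it is judged (in metres and radians):
On the way, in this order (a step that is already met when the one before it is completed fails the run):
1. both supports are pulled all the way out while the flap is still up (value of joint each of support_near, support_far above 0.1 m and value of joint flap below 0.5 rad), for 0.2 s.
2. the flap lies level and still on both supports (value of joint each of support_near, support_far above 0.1 m and value of joint flap between 1.5 and 1.64 rad and velocity of joint flap between -0.1 and 0.1 rad/s), for 0.2 s.
3. the lamp button is pressed fully down with the flap lying level (value of joint lamp_button above 0.0068 m and value of joint flap between 1.5 and 1.64 rad), for 0.05 s.
At the end, for the whole second after the job is handed in: Both supports are out by more than 100 of their 110 mm, the flap lies at 1.50 to 1.64 rad (level is 1.571), at rest, and the lamp button is back up (pressed by less than 1.5 mm) (all of step 2 and value of joint lamp_button below 0.0015 m and velocity of joint support_near between -0.02 and 0.02 m/s and velocity of joint support_far between -0.02 and 0.02 m/s); the robot touches nothing.
It fails at once if the flap is dropped or slammed (before it has come within about 0.12 rad of level it falls faster than 2.5 rad/s) (velocity of joint flap above 2.5 rad/s and value of joint flap below 1.45 rad).
It fails at once if the flap is lowered past 0.8 rad while a support is not out (less than 90 mm) (value of joint flap above 0.8 rad and value of joint any of support_near, support_far below 0.09 m).
It fails at once if a bystander is shoved by more than 40 mm (distance of any of bracket, glue_jar, marker, cutters, calliper, scraper, tape from where it was at the start of the episode above 0.04 m).
It also fails if it takes over 67 s, if anything falls off the work surface, if the arm or the gripper's body presses on something with over 40 N, if the wrist force passes 120 N, or if a joint passes its speed limit or range.

ROBOT

A 6-joint arm with a two-finger parallel gripper is mounted at the origin on the work surface. World frame = base frame: x ahead of the robot, y to its left, z up, the work surface at z = 0. Lengths are in mm, angles in degrees, forces in N, time in s.
With the tool pointing down it reaches from about 300 to 850 mm from the base axis. Payload 4.2 kg.
Tool frame: the origin (TCP) lies at the centre of the arm's flange, where the gripper is bolted on; the fingertips stand 191 mm ahead of it and the grasp point (between the pads) lies 172 mm ahead of it; z points along the fingers, x is the direction in which the jaws open and shut, and the axes are right-handed (so a half turn about z gives the same grasp; the last joint's range is limited). The gripper opens to 91 mm and grips with 3 to 60 N. Pads are 32 mm wide; open, the fingers measure 118 mm over their backs; the gripper's body (76 mm by 178 mm) begins 60 mm behind the grasp point.
Start: joints at [-76.433, 18.312, 89.639, -0, 72.044, -1.146], TCP at [146.041, -556.143, 404.776] pointing down, gripper open.
Joint ranges: [-177.97, 177.97], [-48.28, 115.42], [12.27, 149.76], [-77.06, 257.06], [2.81, 150.46], [-146.56, 146.56]. Speed limits (degrees/s): [147.25, 147.25, 180, 180, 180, 180].

INTERFACE

Orientations are given as [roll, pitch, yaw] about the fixed x, y, z axes, in that order (R = Rz(yaw) Ry(pitch) Rx(roll)).
In Python, from workcell import telemetry, imaging, env gives the robot as it stands. The module is installed in compiled form; this text tells all that it offers.
- The arm moves only by the tool jog_arm, never from a script. Its argument "series" is a list of rows, each a list of 3 entries, a list of its own where there are three numbers: the shift along the world's x, y, z in mm, then the turn, a rotation vector about the world's x, y, z in rad, then the opening, from 0 (shut) to 1 (fully open). In form: [[[x, y, z], [ax, ay, az], jaw], ...]. A call has exactly 5 rows; each row is the pose to reach, as a shift and turn from the pose measured when the call began; what a row does not reach only later rows make up. A row lasts 1/12 s, in which the tool goes at most 41.7 mm and 7.16 degrees, less where a joint would pass 70% of its speed; a pose out of reach is approached as far as the arm can. A call with a gripper value outside its range is refused whole. The fingers move at their own pace and stop on an object; "squeeze" is the grip in N (left out, the last holds). Time passes only in rows, so rows that repeat a pose let the fingers close, or fill a call up. It gives the time, the measured TCP pose, the force and the opening at its end, in the units of the state.
- telemetry.state(): the state, without advancing time (a new reading comes with each control period).
- imaging.grab_frame(name): name is "side" or "top" or "wrist"; returns a dict with "pixels" (400x640x3 uint8, red, green, blue), "fov_y" (degrees; the focal length in pixels is half the picture's height over the tangent of half this angle, whatever the lens; pixels are square), "cx", "cy" (the principal point, pixels), "R" (3x3) and "t" (3): a world point X has camera coordinates R X + t; the wrist camera has in their place "T_tool_cam" (4x4, takes a point from camera to tool coordinates, whose origin is the TCP and whose axes are the tool frame's). Camera axes: x right, y down, z forward; pixel columns grow to the right and rows downward; lengths in mm; the calibration is good to about 2 mm. A picture is of the moment at which its call begins: read the wrist's pose just before it. There is no depth.
- env.job_done(): hands the job in, once; it reports no verdict.
The state is a dict: "time_s": time; "qpos": joint angles; "qvel": joint speeds; "effort": joint torques, N m; "ee_pos": TCP position; "ee_rot": TCP orientation; "force": force on the tool from outside, world axes, zero at the start; "torque": the same for the moment, N m; "gripper_width": finger opening in mm.
Only numpy, scipy, OpenCV 4.12 (cv2) and the standard library are available. Lean on these libraries where they do the work, as an engineer would, in place of code of your own. Each camera call takes 0.05 s, during which the arm holds its last target.

## Working session

There is one attempt and no reset: what is moved stays moved. The work goes in short steps, Python scripts to look and compute and a tool call to move; the robot and the scene stay as the last step left them, time stands still between calls to the robot, and variables do not carry over. Pictures are saved under pics/ and viewed, and the job is handed in when it is done.

Besides the shell and the picture viewer there is one more tool, called after ">>>" as name(argument=value, ...), one argument or row to a line, values as JSON. jog_arm: Moves the arm, as the interface text tells. Its arguments: {"type":"object","properties":{"series":{"type":"array"},"squeeze":{"type":"number"}},"required":["series"]}

```bash
ls; mkdir -p pics; python3 - <<'E'
from workcell import telemetry, imaging, env
import cv2, pickle
s=telemetry.state(); print(s)
d={}
for n in ["side","top","wrist"]:
    f=imaging.grab_frame(n); d[n]=f
    cv2.imwrite(f"pics/{n}0.png",f["pixels"][:,:,::-1])
    print(n,{k:v for k,v in f.items() if k!="pixels"})
pickle.dump((s,d),open("f0.pkl","wb"))
E
```

```text
pics
{'time_s': 0.0, 'qpos': array([-7.64313522e+01,  1.83505944e+01,  8.97061964e+01,  2.75851517e-04,
        7.20423344e+01, -1.14419038e+00]), 'qvel': array([-0.1407538 ,  0.07018937, -0.05294178, -0.02232263,  0.10971007,
       -0.03097912]), 'effort': array([ 2.71452300e-04, -4.12454152e+01, -2.31971902e+01,  7.27266585e-02,
        4.58705937e-02, -1.40466973e-04]), 'ee_pos': array([ 146.01436029, -555.97904178,  403.93189614]), 'ee_rot': array([-1.79997758e+02,  9.91002361e-02, -7.52872451e+01]), 'force': array([ 0.0291188 , -0.75790013, -0.50754311]), 'torque': array([-0.01793211,  0.00746021,  0.05726312]), 'gripper_width': 91.40532546546703}
side {'fov_y': 48.57103466419395, 'cx': 315.4737912468102, 'cy': 196.39739201297567, 'R': array([[-9.36465463e-01, -3.50759238e-01,  6.27469584e-04],
       [-2.54081047e-01,  6.77116257e-01, -6.90620298e-01],
       [ 2.41816579e-01, -6.46901485e-01, -7.23217264e-01]]), 't': array([ 550.60310984,  224.29752353, 1262.05544756])}
top {'fov_y': 52.50626118500688, 'cx': 332.42015468167256, 'cy': 190.6287817923608, 'R': array([[ 0.0277641 , -0.99955855, -0.01057638],
       [-0.99703994, -0.02693216, -0.07201401],
       [ 0.07169738,  0.01254448, -0.99734754]]), 't': array([  78.40767985,  602.52355082, 1093.43834586])}
wrist {'fov_y': 64.98073754899379, 'cx': 319.0119933416471, 'cy': 199.29573286773135, 'T_tool_cam': array([[ 9.99998767e-01, -6.58581168e-05, -1.56928014e-03,
         1.69055758e+00],
       [ 4.50161972e-04,  9.69223243e-01,  2.46183068e-01,
        -6.94248525e+01],
       [ 1.50476963e-03, -2.46183471e-01,  9.69222077e-01,
         2.06293500e+01],
       [ 0.00000000e+00,  0.00000000e+00,  0.00000000e+00,
         1.00000000e+00]])}
```

View pics/side0.png

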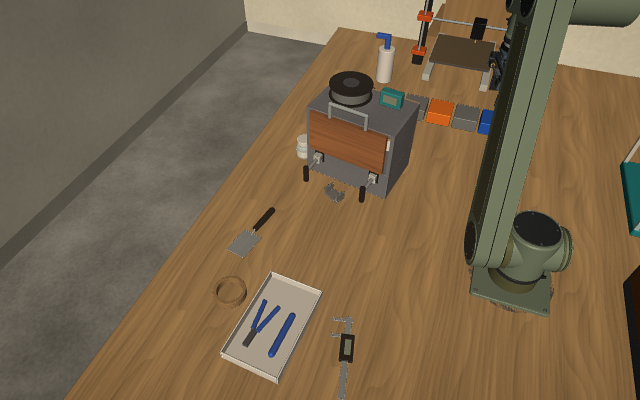

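View pics/top0.png

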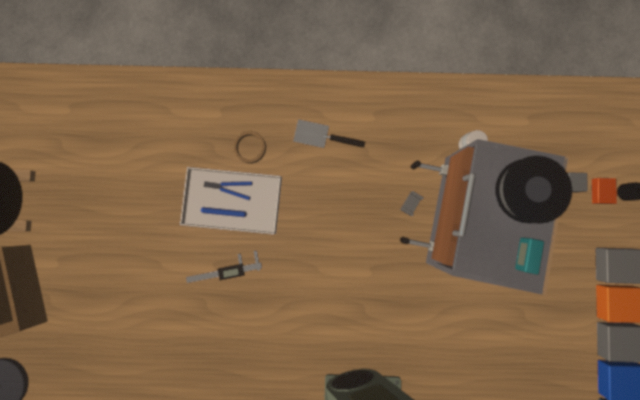

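View pics/wrist0.png

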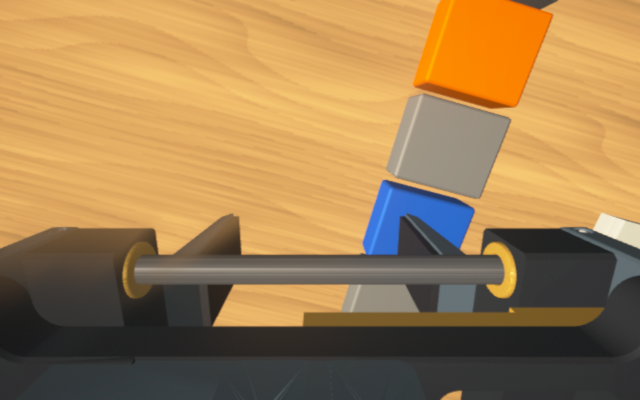

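```bash
python3 - <<'E'
import cv2
a=cv2.imread("pics/top0.png")[110:310,380:600]; cv2.imwrite("pics/topz.png",cv2.resize(a,None,fx=3.6,fy=3,interpolation=cv2.INTER_CUBIC) if 0 else cv2.resize(a,(660,600),interpolation=cv2.INTER_CUBIC))
a=cv2.imread("pics/side0.png")[60:220,280:440]; cv2.imwrite("pics/sidez.png",cv2.resize(a,(600,600),interpolation=cv2.INTER_CUBIC))
E
```

```text
(no output)
```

View pics/topz.png

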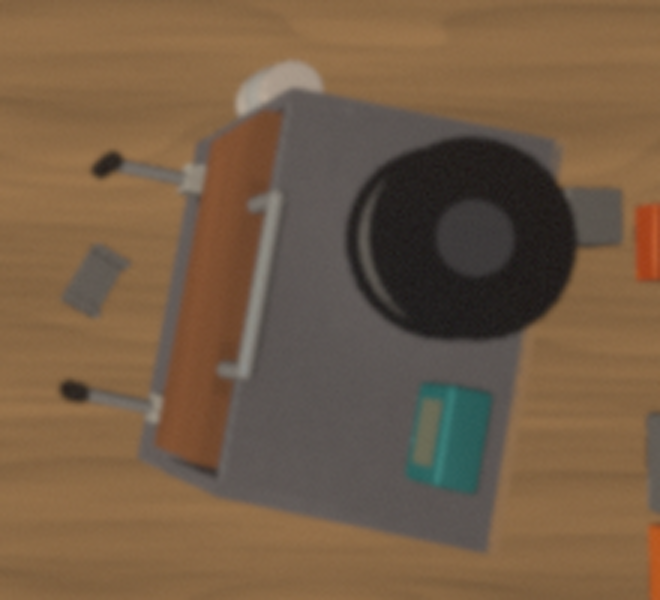

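View pics/sidez.png

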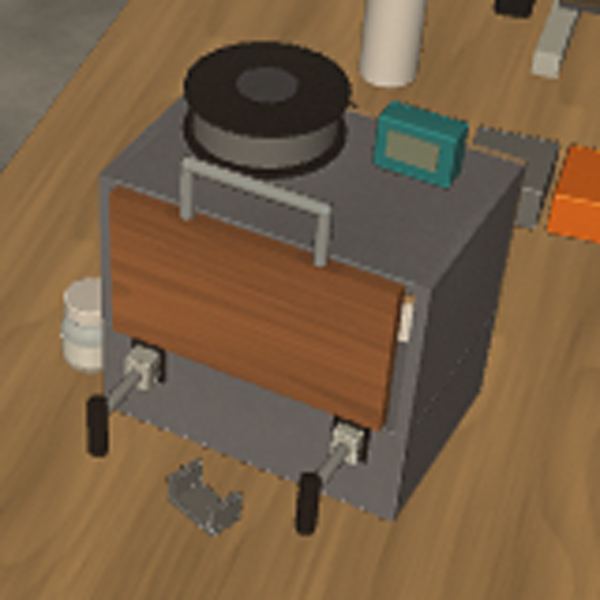

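```bash
cat > h.py <<'E'
import numpy as np
def proj(f,X):
    f_=200/np.tan(np.radians(f["fov_y"]/2)); c=np.asarray(X)@f["R"].T+f["t"]
    return np.c_[f["cx"]+f_*c[:,0]/c[:,2], f["cy"]+f_*c[:,1]/c[:,2]]
def cab(p,L):
    L=np.asarray(L,float); c,s=np.cos(p[2]),np.sin(p[2])
    return np.c_[p[0]+c*L[:,0]-s*L[:,1],p[1]+s*L[:,0]+c*L[:,1],L[:,2]]
E
python3 - <<'E'
import pickle
from h import *
from scipy.optimize import least_squares
s,d=pickle.load(open("f0.pkl","rb"))
T=[((0,150,262),476.7,140),((0,-150,262),453,275),((200,-150,262),542.3,293.3),((200,150,262),566.7,157.3),((-70,-100,70),404.7,240),((-70,100,70),415.7,164.3),((-7,54,310),471.7,175.7),((-7,-54,310),461.3,234)]
S=[((0,150,262),308,107.5),((0,-150,262),392.8,136),((200,-150,262),420.5,104),((0,-150,0),385.3,198.7),((0,150,0),308.8,169.3),((-7,57,310),329.9,103.2),((-7,-57,310),366.9,116),((-70,-100,70),361.9,194.1),((-70,100,70),305.9,173.6)]
def r(p,sep=False):
    o=[]
    for n,P in (("top",T),("side",S)):
        o.append(proj(d[n],cab(p,[q[0] for q in P]))-[[q[1],q[2]] for q in P])
    return np.vstack(o) if sep else np.vstack(o).ravel()
w=least_squares(r,[450,-350,-1.6],loss="soft_l1")
print(w.x,np.degrees(w.x[2])); print(np.round(r(w.x,True),1))
for ch in ("top","side"):
    P=T if ch=="top" else S
    q=least_squares(lambda p:(proj(d[ch],cab(p,[q[0] for q in P]))-[[q[1],q[2]] for q in P]).ravel(),w.x).x; print(ch,q)
p=w.x
for n,L in dict(near=(-70,-100,72),far=(-70,100,72),rail=(-7,0,310),hinge=(0,0,110),button=(-95,-65,130)).items(): print(n,cab(p,[L])[0])
E
```

```text
[ 556.34215667 -187.55779716  117.630279  ] 6739.718529371352
[[-1.7 -1.2]
 [-3.7  0.8]
 [ 0.6  2.4]
 [-0.2  0.2]
 [ 1.3  1. ]
 [ 4.9  2. ]
 [-0.6  3.3]
 [ 0.  -2.8]
 [-3.2 -1.1]
 [ 0.7  1.5]
 [-1.1 -0.9]
 [-2.   1.2]
 [-2.8 -1. ]
 [ 0.1  0.1]
 [-2.2 -0.8]
 [-0.1 -1.5]
 [ 1.6 -3.3]]
top [ 557.54778291 -187.67357457  117.63722296]
side [ 552.65132972 -185.7736985   117.63354394]
near [ 470.4417569  -100.83339852   72.        ]
far [ 667.23031907 -136.53020228   72.        ]
rail [ 557.5915448  -180.67019748  310.        ]
hinge [ 556.34215667 -187.55779716  110.        ]
button [509.34185575 -82.48176891 130.        ]
```

```bash
cat > fit.py <<'E'
import pickle
from h import *
from scipy.optimize import least_squares
s,d=pickle.load(open("f0.pkl","rb"))
def build(a,b):
  T=[((0,150,262),476.7,140),((0,-150,262),453,275),((200,-150,262),542.3,293.3),((200,150,262),566.7,157.3),((-70-a,-100,70),404.7,240),((-70-b,100,70),415.7,164.3),((-7,54,310),471.7,175.7),((-7,-54,310),461.3,234)]
  S=[((0,150,262),308,107.5),((0,-150,262),392.8,136),((200,-150,262),420.5,104),((0,-150,0),385.3,198.7),((0,150,0),308.8,169.3),((-7,57,310),329.9,103.2),((-7,-57,310),366.9,116),((-70-a,-100,70),361.9,194.1),((-70-b,100,70),305.9,173.6)]
  return T,S
def r(p,sep=False):
    o=[]
    T,S=build(p[3],p[4])
    for n,P,k in (("top",T,0),("side",S,5)):
        o.append(proj(d[n],cab(p,[q[0] for q in P]))-[[q[1],q[2]] for q in P])
    return np.vstack(o) if sep else np.vstack(o).ravel()
w=least_squares(r,[550,-187,-1.75,0,0],loss="soft_l1")
print(w.x,np.degrees(w.x[2])); print(np.round(r(w.x,True),1).tolist())
p=w.x
for n,L in dict(near=(-70-p[3],-100,72),far=(-70-p[4],100,72),rail=(-7,0,310),hinge=(0,0,110),button=(-95,-65,130)).items(): print(n,cab(p,[L])[0])
E
python3 fit.py
```

```text
[ 555.48776433 -188.96093233   -1.74770971    5.72943817   15.10691278] -100.13639018345438
[[-1.2, -0.8], [-2.9, 1.2], [1.5, 2.6], [0.4, 0.3], [-0.3, 1.0], [-0.3, 1.3], [-0.0, 3.8], [0.8, -2.3], [-2.8, -1.3], [1.1, 1.2], [-0.9, -1.2], [-1.6, 0.9], [-2.4, -1.2], [0.6, -0.0], [-1.8, -1.1], [-0.4, -0.6], [-0.4, -0.7]]
near [470.37637775 -96.81431178  72.        ]
far [ 668.90505825 -122.78159988   72.        ]
rail [ 556.71970817 -182.07019113  310.        ]
hinge [ 555.48776433 -188.96093233  110.        ]
button [508.22154806 -84.00425175 130.        ]
```

>>> jog_arm(
  series=[
    [[0,0,41],[0,0,0.12],1],
    [[0,0,82],[0,0,0.24],1],
    [[15,25,120],[0,0,0.36],1],
    [[35,55,135],[0,0,0.48],1],
    [[60,85,135],[0,0,0.6],1],
  ],
)

```text
time_s: 0.57
ee_pos: [205.7, -470.7, 543.4]
ee_rot: [179.8, -0.3, -40.7]
force: [1.9, -0.9, -0.1]
gripper_width: 91.3
```

>>> jog_arm(
  series=[
    [[25,32,0],[0,0,0.12],0.6],
    [[48,68,0],[0,0,0.24],0.6],
    [[70,104,0],[0,0,0.36],0.6],
    [[93,140,0],[0,0,0.48],0.6],
    [[115,175,0],[0,0,0.537],0.6],
  ],
)

```text
time_s: 0.98
ee_pos: [319.9, -295.7, 543.3]
ee_rot: [179.8, -0.3, -9.7]
force: [0.5, -0.4, -0.5]
gripper_width: 60.6
```

>>> jog_arm(
  series=[
    [[22,33,0],[0,0,0],0.6],
    [[45,66,0],[0,0,0],0.6],
    [[68,99,0],[0,0,0],0.6],
    [[90,132,0],[0,0,0],0.6],
    [[112,165,0],[0,0,0],0.6],
  ],
)

```text
time_s: 1.4
ee_pos: [432.4, -128.7, 543.3]
ee_rot: [179.8, -0.3, -9.7]
force: [0.6, -0.1, 0.8]
gripper_width: 54.8
```

>>> jog_arm(
  series=[
    [[18,26,-18],[0,0,0],0.6],
    [[30,43,-50],[0,0,0],0.6],
    [[38,50,-90],[0,0,0],0.6],
    [[38,50,-130],[0,0,0],0.6],
    [[38,50,-145],[0,0,0],0.6],
  ],
)

```text
time_s: 1.82
ee_pos: [469.1, -77.6, 392.8]
ee_rot: [179.8, 0.2, -9.6]
force: [-1.1, -0.7, -0.2]
gripper_width: 54.4
```

```bash
cat > snap.py <<'E'
import sys,pickle,cv2
from workcell import telemetry, imaging
n,tag=sys.argv[1:3]
s=telemetry.state(); f=imaging.grab_frame(n)
pickle.dump((s,f),open(tag+".pkl","wb")); im=f["pixels"][:,:,::-1]
if len(sys.argv)>3:
    x0,y0,x1,y1=map(int,sys.argv[3:7]); k=min(800/(x1-x0),600/(y1-y0)); im=cv2.resize(im[y0:y1,x0:x1],None,fx=k,fy=k,interpolation=cv2.INTER_CUBIC); print("k",k)
cv2.imwrite(f"pics/{tag}.png",im); print(s["time_s"],s["ee_pos"].round(1),s["ee_rot"].round(2),s["force"].round(1))
E
python3 snap.py wrist w1
```

```text
1.8167 [469.1 -77.6 392.8] [179.77   0.22  -9.6 ] [-1.1 -0.7 -0.2]
```

View pics/w1.png

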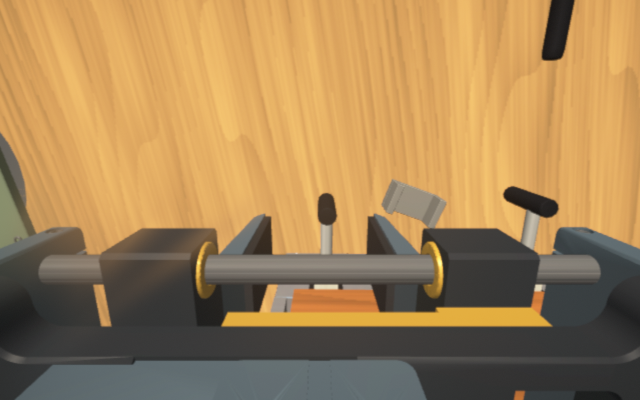

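```bash
cat >> h.py <<'E'
from scipy.spatial.transform import Rotation as Ro
def wray(s,f,u,v,z):
    f_=200/np.tan(np.radians(f["fov_y"]/2)); T=f["T_tool_cam"]
    R=Ro.from_euler("xyz",s["ee_rot"],degrees=True).as_matrix()
    d=R@T[:3,:3]@[(u-f["cx"])/f_,(v-f["cy"])/f_,1]; o=s["ee_pos"]+R@T[:3,3]
    return o+d*(z-o[2])/d[2]
E
python3 - <<'E'
import pickle
from h import *
s,f=pickle.load(open("w1.pkl","rb"))
for u,v in((326,209),(531,201)): print(wray(s,f,u,v,70))
a=wray(s,f,326,217,100);b=wray(s,f,545,206,100);print(a,b,b-a,np.linalg.norm(b-a))
E
```

```text
[472.22126109 -98.29991188  70.        ]
[ 673.80647983 -123.86752407   70.        ]
[471.90154304 -97.08050198 100.        ] [ 666.99077335 -119.42726951  100.        ] [195.08923031 -22.34676753   0.        ] 196.3649301771535
```

>>> jog_arm(
  series=[
    [[1,-8,-35],[0,0,-0.009],0.6],
    [[3,-20,-70],[0,0,-0.009],0.6],
    [[3,-20,-105],[0,0,-0.009],0.6],
    [[3,-20,-135],[0,0,-0.009],0.6],
    [[3,-20,-149],[0,0,-0.009],0.6],
  ],
  squeeze=40,
)

```text
time_s: 2.28
ee_pos: [471.0, -98.0, 240.3]
ee_rot: [179.8, 0.6, -10.2]
force: [-0.0, 0.4, -0.4]
gripper_width: 54.9
```

>>> jog_arm(
  series=[
    [[0,0,0],[0,0,0],0],
    [[0,0,0],[0,0,0],0],
    [[0,0,0],[0,0,0],0],
    [[0,0,0],[0,0,0],0],
    [[0,0,0],[0,0,0],0],
  ],
)

```text
time_s: 2.7
ee_pos: [471.6, -98.1, 241.8]
ee_rot: [179.8, 0.4, -10.2]
force: [-0.6, 0.0, 0.4]
gripper_width: 24.3
```

>>> jog_arm(
  series=[
    [[0,0,0],[0,0,0],0],
    [[0,0,0],[0,0,0],0],
    [[0,0,0],[0,0,0],0],
    [[2,10,0],[0,0,0],0],
    [[4,20,0],[0,0,0],0],
  ],
)

```text
time_s: 3.12
ee_pos: [476.2, -78.2, 242.6]
ee_rot: [179.7, 0.3, -10.2]
force: [0.5, -3.5, 3.7]
gripper_width: 17.6
```

>>> jog_arm(
  series=[
    [[3,15,0],[0,0,0],0],
    [[5,30,0],[0,0,0],0],
    [[8,45,0],[0,0,0],0],
    [[11,60,0],[0,0,0],0],
    [[13,72,0],[0,0,0],0],
  ],
)

```text
time_s: 3.53
ee_pos: [489.2, -4.8, 242.6]
ee_rot: [179.7, 0.3, -10.2]
force: [0.8, -3.5, -0.1]
gripper_width: 17.4
```

>>> jog_arm(
  series=[
    [[1,5,0],[0,0,0],0],
    [[2,9,0],[0,0,0],0],
    [[2,13,0],[0,0,0],0],
    [[3,17,0],[0,0,0],0],
    [[3,19,0],[0,0,0],0],
  ],
)

```text
time_s: 3.95
ee_pos: [491.4, 7.9, 242.4]
ee_rot: [178.5, 0.3, -9.5]
force: [0.3, -48.8, 0.7]
gripper_width: 17.5
```

>>> jog_arm(
  series=[
    [[0,0,0],[0,0,0],0.5],
    [[0,0,0],[0,0,0],0.5],
    [[0,0,0],[0,0,0],0.5],
    [[0,0,20],[0,0,0],0.5],
    [[0,0,50],[0,0,0],0.5],
  ],
)

```text
time_s: 4.37
ee_pos: [490.1, 8.7, 290.4]
ee_rot: [178.5, 0.8, -9.5]
force: [0.1, 0.0, -0.8]
gripper_width: 44.9
```

>>> jog_arm(
  series=[
    [[15,-5,30],[0.012,-0.01,-0.005],0.6],
    [[50,-25,45],[0.023,-0.018,-0.01],0.6],
    [[85,-45,45],[0.023,-0.018,-0.01],0.6],
    [[120,-65,45],[0.023,-0.018,-0.01],0.6],
    [[155,-88,45],[0.023,-0.018,-0.01],0.6],
  ],
)

```text
time_s: 4.78
ee_pos: [646.1, -78.5, 335.8]
ee_rot: [-179.9, 0.0, -10.0]
force: [1.5, 0.1, 0.6]
gripper_width: 54.6
```

>>> jog_arm(
  series=[
    [[15,-10,20],[0,0,0],0.6],
    [[28,-20,40],[0,0,0],0.6],
    [[28,-20,50],[0,0,0],0.6],
    [[28,-20,50],[0,0,0],0.6],
    [[28,-20,50],[0,0,0],0.6],
  ],
)

```text
time_s: 5.2
ee_pos: [673.4, -97.3, 385.6]
ee_rot: [-179.8, 0.1, -9.9]
force: [-0.3, 0.8, -0.1]
gripper_width: 54.5
```

```bash
python3 snap.py wrist w2; python3 snap.py top t2 380 110 600 310
```

```text
5.2 [673.4 -97.3 385.6] [-1.7985e+02  1.2000e-01 -9.9300e+00] [-0.3  0.8 -0.1]
k 3.0
5.25 [673.1 -97.2 384.9] [-179.86    0.2    -9.93] [-0.5 -0.4 -0.1]
```

View pics/w2.png

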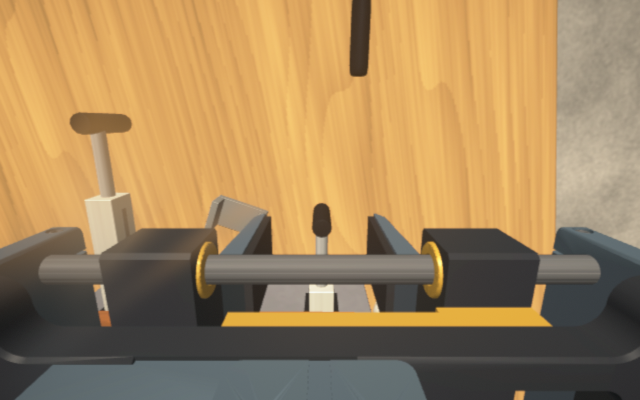

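View pics/t2.png

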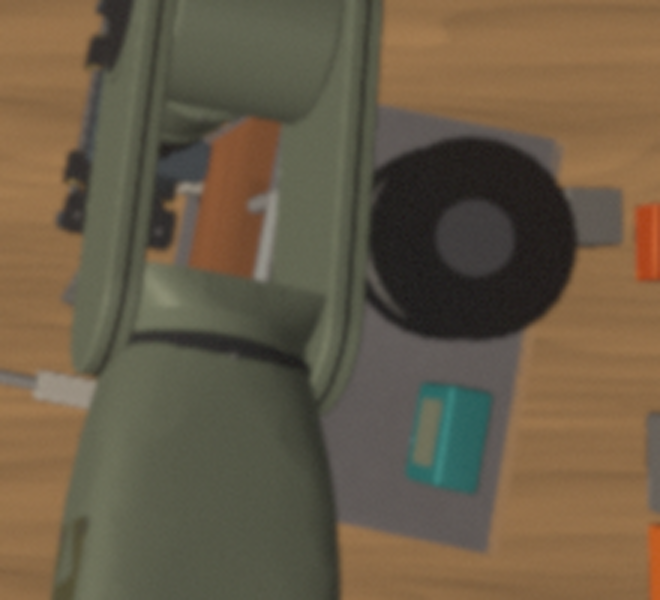

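```bash
python3 - <<'E'
import pickle
from h import *
s,f=pickle.load(open("w2.pkl","rb"))
print(wray(s,f,321,221,70),wray(s,f,101,123,70),wray(s,f,76,123,100), wray(s,f,321,228,100))
E
```

```text
[ 670.60800253 -125.23296255   70.        ] [488.4542857    2.05396557  70.        ] [488.2573436    2.28412353 100.        ] [ 671.0550634  -122.06674904  100.        ]
```

>>> jog_arm(
  series=[
    [[0,-12,-35],[0,0,-0.003],0.6],
    [[-2,-27,-70],[0,0,-0.003],0.6],
    [[-2,-27,-105],[0,0,-0.003],0.6],
    [[-2,-27,-130],[0,0,-0.003],0.6],
    [[-2,-27,-141],[0,0,-0.003],0.6],
  ],
  squeeze=40,
)

```text
time_s: 5.72
ee_pos: [668.6, -123.4, 238.4]
ee_rot: [-179.8, 0.8, -10.1]
force: [-0.4, 0.4, 0.2]
gripper_width: 55.1
```

>>> jog_arm(
  series=[
    [[0,0,0],[0,0,0],0],
    [[0,0,0],[0,0,0],0],
    [[0,0,0],[0,0,0],0],
    [[0,0,0],[0,0,0],0],
    [[0,0,0],[0,0,0],0],
  ],
)

```text
time_s: 6.13
ee_pos: [669.1, -123.3, 240.4]
ee_rot: [-179.8, 0.6, -10.1]
force: [0.5, 1.1, -0.2]
gripper_width: 24.1
```

>>> jog_arm(
  series=[
    [[0,0,0],[0,0,0],0],
    [[0,0,0],[0,0,0],0],
    [[0,0,0],[0,0,0],0],
    [[2,10,0],[0,0,0],0],
    [[4,20,0],[0,0,0],0],
  ],
)

```text
time_s: 6.55
ee_pos: [674.4, -104.5, 241.6]
ee_rot: [-179.9, 0.2, -10.1]
force: [3.9, -3.7, -3.0]
gripper_width: 17.7
```

>>> jog_arm(
  series=[
    [[3,13,0],[0,0,0],0],
    [[5,26,0],[0,0,0],0],
    [[7,39,0],[0,0,0],0],
    [[9,52,0],[0,0,0],0],
    [[11,62,0],[0,0,0],0],
  ],
)

```text
time_s: 6.97
ee_pos: [685.7, -40.8, 241.6]
ee_rot: [-179.9, 0.2, -10.1]
force: [0.2, -3.9, -3.6]
gripper_width: 17.2
```

>>> jog_arm(
  series=[
    [[1,6,0],[0,0,0],0],
    [[2,12,0],[0,0,0],0],
    [[3,17,0],[0,0,0],0],
    [[4,22,0],[0,0,0],0],
    [[5,26,0],[0,0,0],0],
  ],
)

```text
time_s: 7.38
ee_pos: [688.9, -25.3, 241.4]
ee_rot: [178.5, 0.4, -9.7]
force: [-9.2, -50.1, 0.7]
gripper_width: 17.4
```

Stop reached on the far support. Release and back off upward.

>>> jog_arm(
  series=[
    [[0,0,0],[0,0,0],0.5],
    [[0,0,0],[0,0,0],0.5],
    [[0,0,0],[0,0,0],0.5],
    [[0,0,20],[0,0,0],0.5],
    [[0,0,50],[0,0,0],0.5],
  ],
)

```text
time_s: 7.8
ee_pos: [688.1, -23.7, 288.9]
ee_rot: [178.5, 0.8, -9.7]
force: [1.1, -0.0, 0.5]
gripper_width: 45.0
```

```bash
python3 - <<'E'
from h import *
from workcell import telemetry
s=telemetry.state()
R=Ro.from_euler("xyz",s["ee_rot"],degrees=True)
for y in (-100.2,79.8):
    print((Ro.from_euler("xyz",[180,0,y],degrees=True)*R.inv()).as_rotvec(),s["qpos"].round(1))
E
```

```text
[ 0.00409498 -0.03185156 -1.57964587] [-2.6 33.3 82.1 -1.5 65.6  7.7]
[0.0317736  0.00408496 1.56170879] [-2.6 33.3 82.1 -1.5 65.6  7.7]
```

>>> jog_arm(
  series=[
    [[0,5,40],[0,-0.01,-0.12],0.5],
    [[-10,10,80],[0,-0.02,-0.24],0.5],
    [[-20,10,120],[0,-0.03,-0.36],0.5],
    [[-40,10,160],[0,-0.03,-0.48],0.5],
    [[-60,5,195],[0,-0.03,-0.6],0.5],
  ],
)

```text
time_s: 8.22
ee_pos: [628.5, -15.9, 484.8]
ee_rot: [179.5, -0.7, -44.2]
force: [0.9, 0.4, 0.2]
gripper_width: 45.6
```

>>> jog_arm(
  series=[
    [[-15,-10,35],[0,0,-0.12],0.5],
    [[-30,-30,70],[0,0,-0.24],0.5],
    [[-45,-55,95],[0,0,-0.36],0.5],
    [[-60,-80,100],[0,0,-0.48],0.5],
    [[-70,-100,100],[0,0,-0.6],0.5],
  ],
)

```text
time_s: 8.63
ee_pos: [556.8, -115.3, 589.0]
ee_rot: [179.9, -0.8, -78.8]
force: [0.8, 0.6, -0.6]
gripper_width: 45.2
```

```bash
python3 - <<'E'
from h import *
from workcell import telemetry
s=telemetry.state()
R=Ro.from_euler("xyz",s["ee_rot"],degrees=True)
print((Ro.from_euler("xyz",[180,0,-100.2],degrees=True)*R.inv()).as_rotvec(),s["qpos"].round(1),s["ee_pos"])
E
```

```text
[ 0.01438048 -0.00157628 -0.37280839] [-12.7  14.8  68.9  -0.8  96.1  66.1] [ 556.81305091 -115.26174027  589.02897847]
```

>>> jog_arm(
  series=[
    [[0,-15,0],[0.004,0,-0.12],0.5],
    [[0,-35,0],[0.01,-0.001,-0.24],0.5],
    [[0,-50,0],[0.014,-0.001,-0.373],0.5],
    [[0,-62,-8],[0.014,-0.001,-0.373],0.5],
    [[0,-65,-10],[0.014,-0.001,-0.373],0.5],
  ],
)

```text
time_s: 9.05
ee_pos: [557.0, -180.6, 577.9]
ee_rot: [179.9, 0.0, -100.1]
force: [0.3, 0.2, -1.2]
gripper_width: 45.5
```

```bash
python3 snap.py wrist w3; python3 snap.py side s3 260 40 460 190
```

```text
9.05 [ 557.  -180.6  577.9] [ 1.7990e+02  2.0000e-02 -1.0006e+02] [ 0.3  0.2 -1.2]
k 4.0
9.1 [ 557.1 -180.4  577.5] [ 1.7983e+02  3.0000e-02 -1.0005e+02] [-0.1  0.3 -1.7]
```

View pics/w3.png

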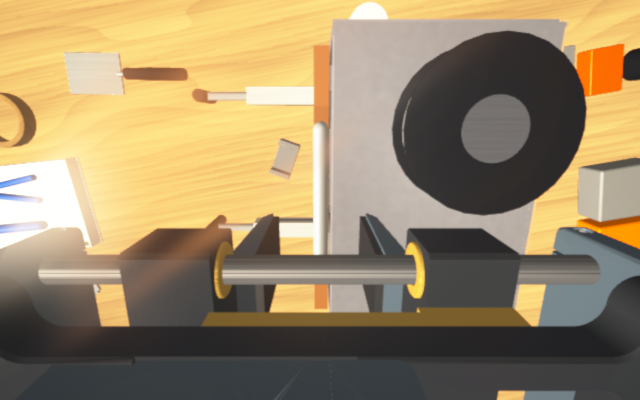

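View pics/s3.png

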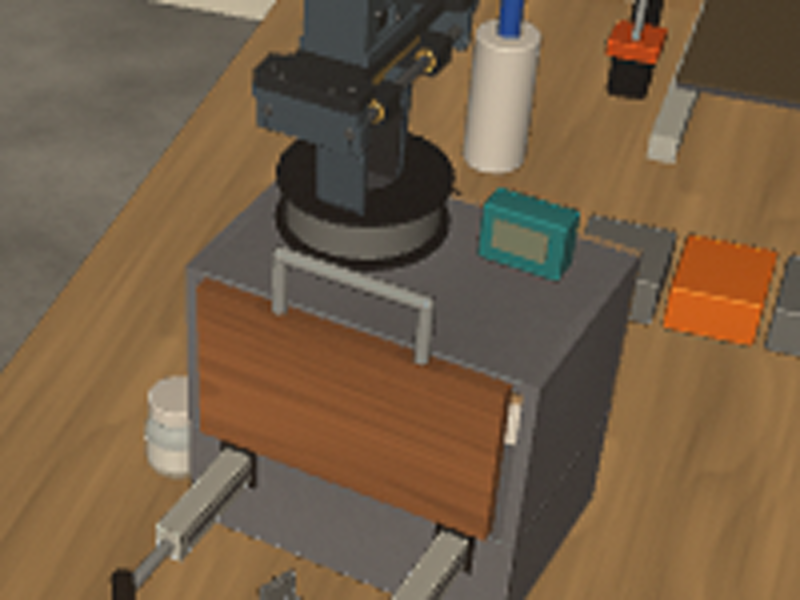

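```bash
python3 - <<'E'
import pickle
from h import *
s,f=pickle.load(open("w3.pkl","rb"))
R=Ro.from_euler("xyz",s["ee_rot"],degrees=True).as_matrix()
for z,u,v in((310,320.5,124),(310,321,205),(262,333,20),(262,331,200)):
    X=wray(s,f,u,v,z); print(X, "tool:",R.T@(X-s["ee_pos"]))
E
```

```text
[ 621.78463903 -194.26214176  310.        ] tool: [  2.18898674 -66.62672195 267.78280837]
[ 558.39316321 -183.47722808  310.        ] tool: [  2.64380678  -2.32606472 267.89320698]
[ 703.45038644 -219.57381223  262.        ] tool: [  12.85969876 -151.5408207   315.63368819]
[ 548.57317183 -191.82035661  262.        ] tool: [ 12.58859909   5.80294055 315.90425158]
```

>>> jog_arm(
  series=[
    [[4,-3,-30],[0,0,0],0.5],
    [[4,-3,-60],[0,0,0],0.5],
    [[4,-3,-85],[0,0,0],0.5],
    [[4,-3,-96],[0,0,0],0.5],
    [[4,-3,-96],[0,0,0],0.5],
  ],
  squeeze=25,
)

```text
time_s: 9.57
ee_pos: [561.0, -181.4, 478.6]
ee_rot: [179.5, 0.2, -99.9]
force: [0.5, -0.1, 0.1]
gripper_width: 45.7
```

```bash
python3 snap.py side s4 260 40 460 190
```

```text
k 4.0
9.5667 [ 561.  -181.4  478.6] [ 1.7946e+02  1.7000e-01 -9.9870e+01] [ 0.5 -0.1  0.1]
```

View pics/s4.png

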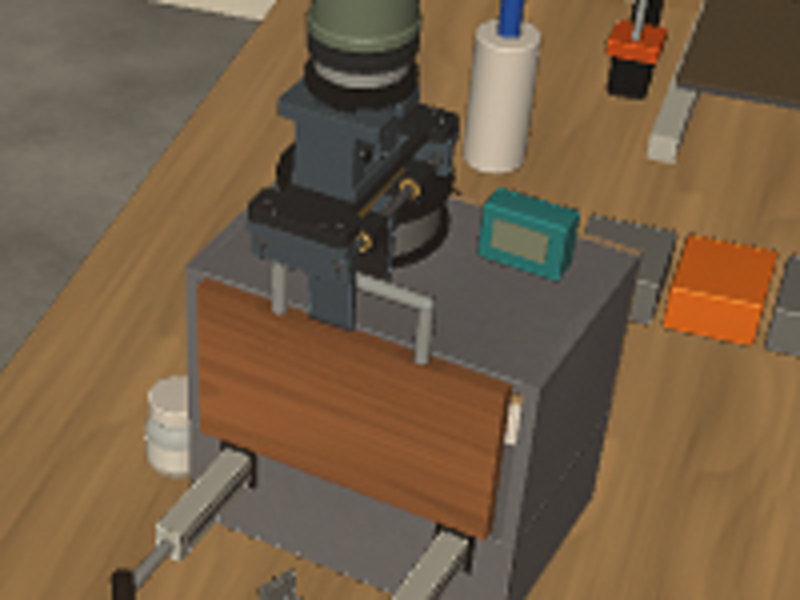

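>>> jog_arm(
  series=[
    [[0,0,0],[0,0,0],0],
    [[0,0,0],[0,0,0],0],
    [[0,0,0],[0,0,0],0],
    [[0,0,0],[0,0,0],0],
    [[0,0,0],[0,0,0],0],
  ],
)

```text
time_s: 10.03
ee_pos: [561.3, -181.6, 481.6]
ee_rot: [179.8, 0.1, -99.9]
force: [0.0, -1.1, 0.5]
gripper_width: 15.0
```

>>> jog_arm(
  series=[
    [[0,0,0],[0,0,0],0],
    [[0,0,0],[0,0,0],0],
    [[0,0,0],[0,0,0],0],
    [[0,0,0],[0,0,0],0],
    [[0,0,0],[0,0,0],0],
  ],
)

```text
time_s: 10.45
ee_pos: [561.2, -181.7, 481.6]
ee_rot: [179.8, 0.1, -99.9]
force: [0.1, -0.4, -0.7]
gripper_width: 11.5
```

```bash
cat > arc.py <<'E'
import numpy as np,sys
p0=np.array([561.2,-181.7,481.6]); n=np.array([np.sin(np.radians(10.1)),np.cos(np.radians(10.1))])
def pos(t): 
    o=7*np.cos(t)+200*np.sin(t)-7; h=200*np.cos(t)-7*np.sin(t)-200
    return p0+[n[0]*o,n[1]*o,h]
if __name__=="__main__":
    ts=np.r_[0:1.62:0.2]
    for a in ts:
        print(round(a,2),pos(a).round(1),[(pos(a+k*.04)-pos(a)).round(0).astype(int).tolist() for k in range(1,6)])
    print(pos(1.571),pos(1.6))
E
python3 arc.py
```

```text
0.0 [ 561.2 -181.7  481.6] [[1, 8, 0], [3, 16, -1], [4, 24, -2], [6, 31, -4], [7, 39, -5]]
0.2 [ 568.1 -142.7  476.2] [[1, 8, -2], [3, 15, -4], [4, 23, -7], [5, 30, -10], [7, 37, -13]]
0.4 [ 574.8 -105.6  463.1] [[1, 7, -4], [2, 14, -7], [4, 21, -11], [5, 27, -16], [6, 34, -20]]
0.6 [580.8 -71.7 442.7] [[1, 6, -5], [2, 12, -10], [3, 18, -15], [4, 24, -21], [5, 29, -27]]
0.8 [586.  -42.5 415.9] [[1, 5, -6], [2, 10, -12], [3, 15, -19], [3, 19, -25], [4, 23, -32]]
1.0 [590.1 -19.2 383.8] [[1, 4, -7], [1, 7, -14], [2, 11, -21], [2, 14, -29], [3, 17, -36]]
1.2 [593.1  -2.6 347.5] [[0, 2, -8], [1, 5, -15], [1, 6, -23], [1, 8, -31], [2, 9, -39]]
1.4 [594.7   6.6 308.7] [[0, 1, -8], [0, 2, -16], [0, 2, -24], [0, 2, -32], [0, 1, -40]]
1.6 [595.    8.  268.8] [[0, -1, -8], [0, -2, -16], [-1, -3, -24], [-1, -5, -32], [-1, -6, -39]]
[595.04552739   8.30770603 274.5592655 ] [594.9949786    8.02392674 268.76308032]
```

>>> jog_arm(
  series=[
    [[1,8,0],[0,0,0],0],
    [[3,16,-1],[0,0,0],0],
    [[4,24,-2],[0,0,0],0],
    [[6,31,-4],[0,0,0],0],
    [[7,39,-5],[0,0,0],0],
  ],
)

```text
time_s: 10.87
ee_pos: [568.4, -141.8, 476.1]
ee_rot: [179.7, 0.1, -99.9]
force: [1.4, -3.6, -6.1]
gripper_width: 11.1
```

>>> jog_arm(
  series=[
    [[1,8,-2],[0,0,0],0],
    [[3,15,-4],[0,0,0],0],
    [[4,23,-7],[0,0,0],0],
    [[5,30,-10],[0,0,0],0],
    [[7,37,-13],[0,0,0],0],
  ],
)

```text
time_s: 11.28
ee_pos: [575.3, -104.1, 462.7]
ee_rot: [179.7, 0.0, -99.9]
force: [-1.0, -3.5, -4.7]
gripper_width: 11.1
```

>>> jog_arm(
  series=[
    [[1,6,-4],[0,0,0],0],
    [[2,13,-7],[0,0,0],0],
    [[3,20,-11],[0,0,0],0],
    [[5,26,-15],[0,0,0],0],
    [[6,33,-20],[0,0,0],0],
  ],
)

```text
time_s: 11.7
ee_pos: [581.3, -70.8, 442.0]
ee_rot: [179.6, -0.0, -99.9]
force: [0.8, -5.7, -5.3]
gripper_width: 11.0
```

```bash
python3 snap.py side s5 240 40 440 190
```

```text
k 4.0
11.7 [581.3 -70.8 442. ] [179.64  -0.   -99.88] [ 0.8 -5.7 -5.3]
```

View pics/s5.png

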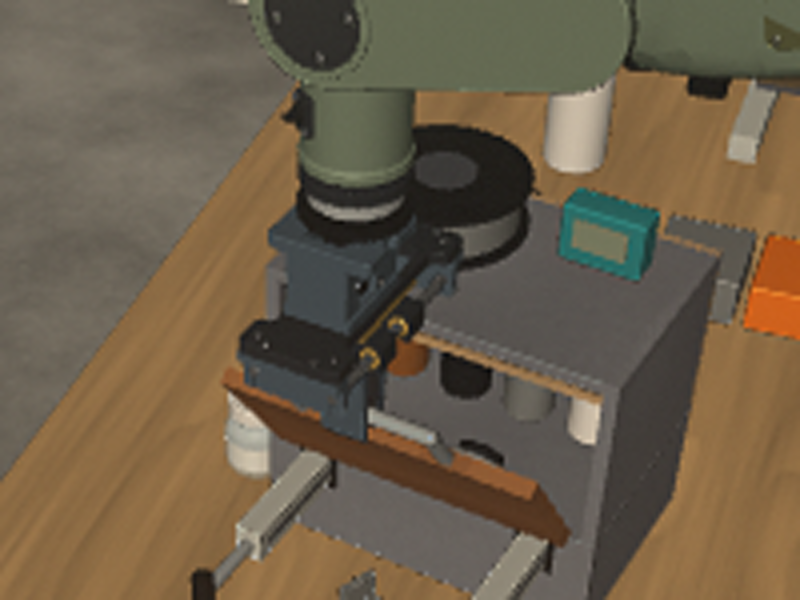

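>>> jog_arm(
  series=[
    [[1,6,-5],[0,0,0],0],
    [[2,12,-10],[0,0,0],0],
    [[3,17,-15],[0,0,0],0],
    [[4,23,-20],[0,0,0],0],
    [[5,28,-26],[0,0,0],0],
  ],
)

```text
time_s: 12.17
ee_pos: [586.7, -41.6, 414.4]
ee_rot: [179.6, 0.0, -99.8]
force: [0.9, -5.4, -3.9]
gripper_width: 11.5
```

>>> jog_arm(
  series=[
    [[1,5,-6],[0,0,0],0],
    [[2,10,-12],[0,0,0],0],
    [[3,14,-19],[0,0,0],0],
    [[3,18,-25],[0,0,0],0],
    [[4,22,-31],[0,0,0],0],
  ],
)

```text
time_s: 12.58
ee_pos: [590.6, -19.4, 382.9]
ee_rot: [179.6, -0.0, -99.8]
force: [0.7, -5.6, -3.8]
gripper_width: 11.5
```

>>> jog_arm(
  series=[
    [[1,4,-7],[0,0,0],0],
    [[1,7,-14],[0,0,0],0],
    [[2,11,-21],[0,0,0],0],
    [[2,13,-28],[0,0,0],0],
    [[3,16,-35],[0,0,0],0],
  ],
)

```text
time_s: 13.0
ee_pos: [593.4, -3.8, 347.4]
ee_rot: [179.6, -0.2, -99.8]
force: [0.0, -9.3, -2.7]
gripper_width: 11.0
```

>>> jog_arm(
  series=[
    [[0,2,-8],[0,0,0],0],
    [[0,4,-15],[0,0,0],0],
    [[1,5,-23],[0,0,0],0],
    [[1,6,-31],[0,0,0],0],
    [[1,7,-38],[0,0,0],0],
  ],
)

```text
time_s: 13.42
ee_pos: [594.6, 3.9, 309.0]
ee_rot: [179.7, -0.1, -99.8]
force: [1.1, -2.0, -0.1]
gripper_width: 11.2
```

>>> jog_arm(
  series=[
    [[0,0,-6],[0,0,0],0],
    [[0,1,-12],[0,0,0],0],
    [[0,1,-18],[0,0,0],0],
    [[0,1,-24],[0,0,0],0],
    [[0,1,-28],[0,0,0],0],
  ],
)

```text
time_s: 13.83
ee_pos: [594.8, 4.7, 280.6]
ee_rot: [179.7, -0.1, -99.8]
force: [-2.4, -2.9, 22.0]
gripper_width: 11.3
```

>>> jog_arm(
  series=[
    [[0,0,-1],[0,0,0],0],
    [[0,0,-2],[0,0,0],0],
    [[0,0,-2],[0,0,0],0],
    [[0,0,-2],[0,0,0],0],
    [[0,0,-2],[0,0,0],0],
  ],
)

```text
time_s: 14.25
ee_pos: [594.6, 4.6, 280.8]
ee_rot: [179.7, -0.1, -99.8]
force: [-4.0, -3.9, 11.3]
gripper_width: 11.4
```

```bash
python3 snap.py side s6 240 40 440 190
```

```text
k 4.0
14.25 [594.6   4.6 280.8] [ 1.7974e+02 -7.0000e-02 -9.9830e+01] [-4.  -3.9 11.3]
```

View pics/s6.png

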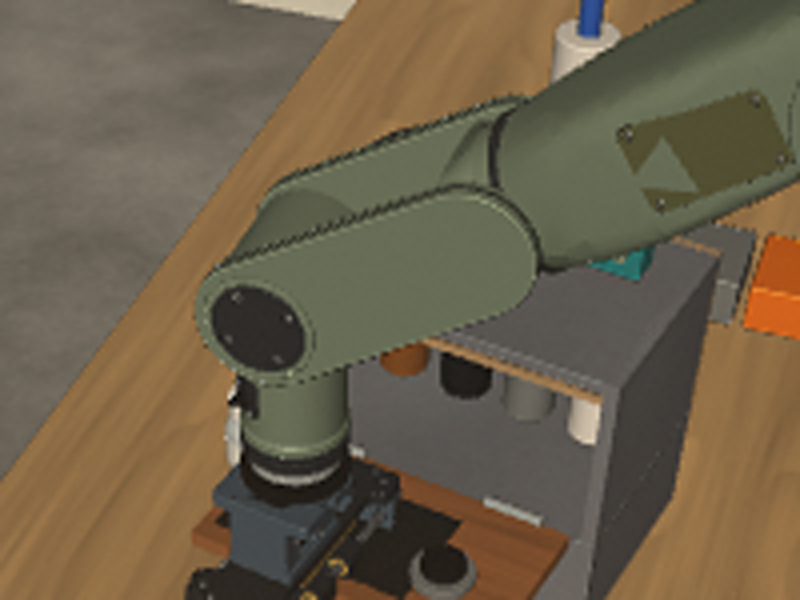

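>>> jog_arm(
  series=[
    [[0,0,0],[0,0,0],0.4],
    [[0,0,0],[0,0,0],0.4],
    [[0,0,0],[0,0,0],0.4],
    [[0,0,0],[0,0,0],0.4],
    [[0,0,0],[0,0,0],0.4],
  ],
)

```text
time_s: 14.72
ee_pos: [594.4, 4.9, 280.2]
ee_rot: [179.7, -0.0, -99.8]
force: [0.2, 0.8, 0.7]
gripper_width: 36.8
```

>>> jog_arm(
  series=[
    [[0,0,20],[0,0,0],0.4],
    [[0,0,50],[0,0,0],0.4],
    [[0,0,80],[0,0,0],0.2],
    [[0,0,80],[0,0,0],0],
    [[0,0,80],[0,0,0],0],
  ],
)

```text
time_s: 15.13
ee_pos: [594.8, 5.0, 361.9]
ee_rot: [179.9, 0.0, -99.8]
force: [-0.6, -0.4, 0.1]
gripper_width: 19.4
```

```bash
python3 snap.py side s7 240 40 440 190;python3 snap.py wrist w7
```

```text
k 4.0
15.1333 [594.8   5.  361.9] [179.88   0.   -99.83] [-0.6 -0.4  0.1]
15.1833 [594.3   5.  360.2] [ 1.7968e+02 -3.0000e-02 -9.9830e+01] [ 0.7 -0.1  0.5]
```

View pics/s7.png

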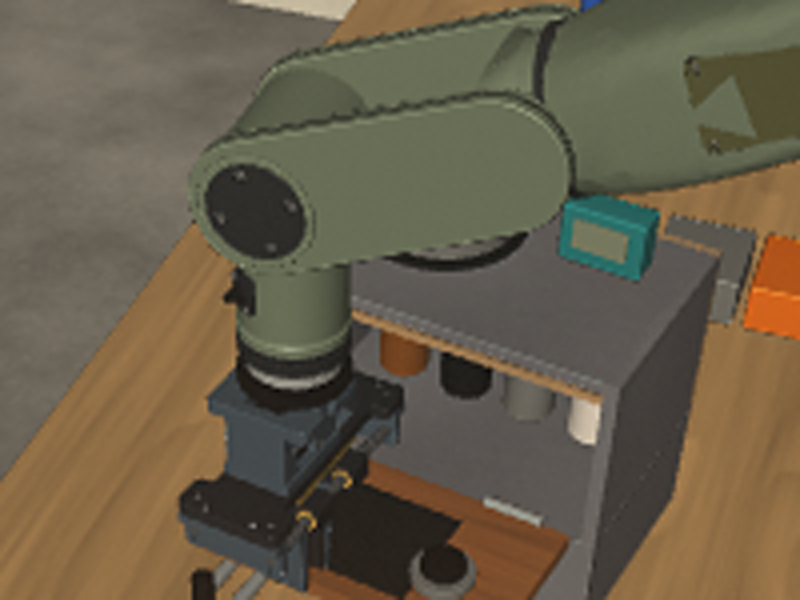

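View pics/w7.png

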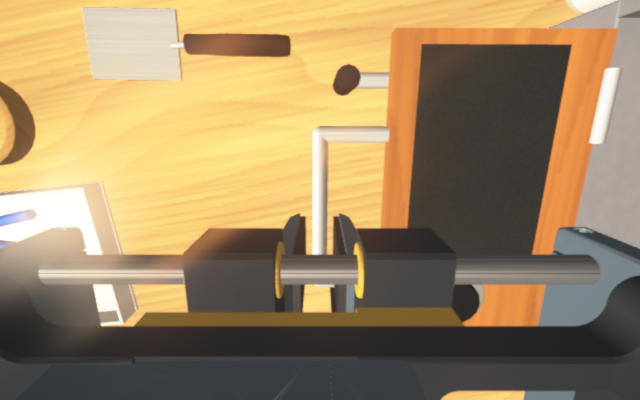

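```bash
python3 - <<'E'
import pickle
from h import *
s,f=pickle.load(open("s7.pkl","rb"))
f_=200/np.tan(np.radians(f["fov_y"]/2))
R,t=f["R"],f["t"]; C=-R.T@t
for u,v,z in ((350.75,180.6,130),(306,144,110)):
    d=R.T@[(u-f["cx"])/f_,(v-f["cy"])/f_,1]; print(C+d*(z-C[2])/d[2])
s,f=pickle.load(open("w7.pkl","rb"))
# rail end far, post far, flap far corners
for u,v,z in ((320,131,103),(390,30,110),(616,30,110),(347,80,100)): print(wray(s,f,u,v,z))
E
```

```text
[504.03659804 -80.150778   130.        ]
[ 702.91156481 -215.78766088  110.        ]
[653.39222893  -7.23208545 103.        ]
[710.10064595 -63.98950251 110.        ]
[ 684.50723477 -211.08261562  110.        ]
[685.15369317 -32.35364117 100.        ]
```

>>> jog_arm(
  series=[
    [[0,0,30],[0,0,0.12],0],
    [[-10,0,60],[0,0,0.24],0],
    [[-25,-5,80],[0,0,0.36],0],
    [[-40,-15,80],[0,0,0.48],0],
    [[-55,-30,80],[0,0,0.6],0],
  ],
)

```text
time_s: 15.65
ee_pos: [538.6, -24.6, 438.9]
ee_rot: [179.6, -0.0, -65.0]
force: [0.9, -0.3, -1.4]
gripper_width: 0.7
```

>>> jog_arm(
  series=[
    [[-10,-10,0],[0,0,0.12],0],
    [[-20,-20,0],[0,0,0.24],0],
    [[-31,-35,0],[0,0,0.36],0],
    [[-31,-50,0],[0,0,0.48],0],
    [[-31,-58,0],[0,0,0.6],0],
  ],
)

```text
time_s: 16.07
ee_pos: [506.9, -83.7, 437.3]
ee_rot: [179.5, 0.2, -30.4]
force: [0.4, -0.1, 0.7]
gripper_width: 0.5
```

>>> jog_arm(
  series=[
    [[0,0,0],[0,0,0.12],0],
    [[0,0,0],[0,0,0.24],0],
    [[0,0,0],[0,0,0.36],0],
    [[0,0,0],[0,0,0.365],0],
    [[0,0,0],[0,0,0.365],0],
  ],
)

```text
time_s: 16.48
ee_pos: [506.8, -83.7, 435.9]
ee_rot: [179.5, 0.3, -9.6]
force: [0.4, -0.1, 0.5]
gripper_width: 0.5
```

```bash
python3 snap.py wrist w8; python3 snap.py side s8 240 40 440 190
```

```text
16.4833 [506.8 -83.7 435.9] [179.47   0.32  -9.6 ] [ 0.4 -0.1  0.5]
k 4.0
16.5333 [506.8 -83.6 436.2] [179.47   0.28  -9.6 ] [-0.2  0.2  0.1]
```

View pics/w8.png

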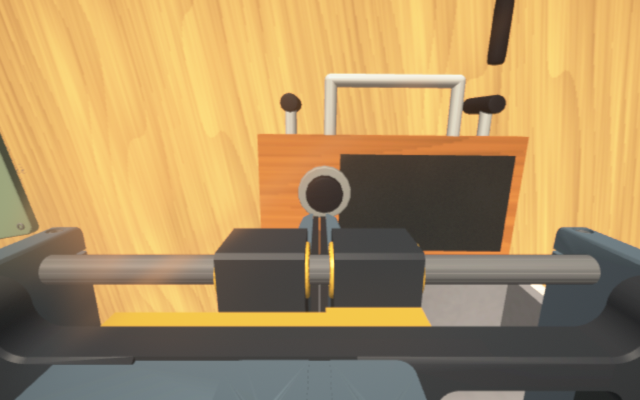

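View pics/s8.png

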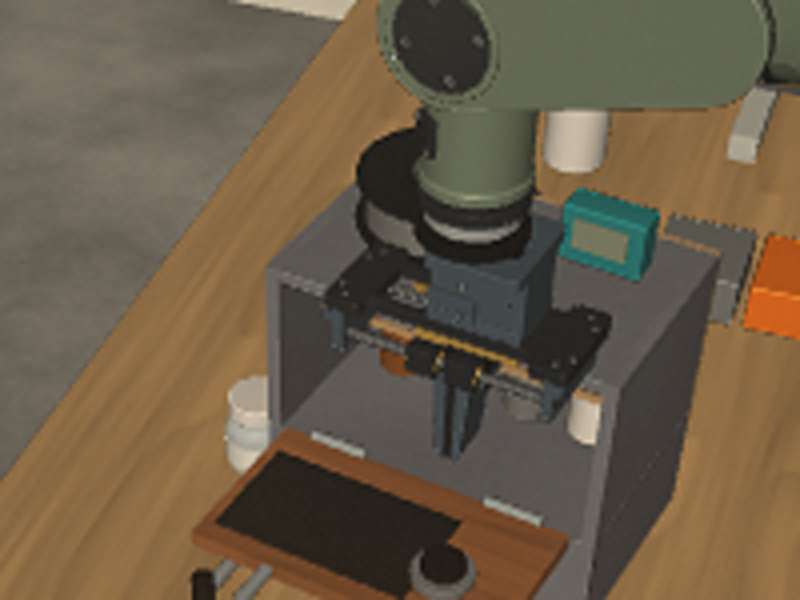

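```bash
python3 - <<'E'
import pickle
from h import *
s,f=pickle.load(open("w8.pkl","rb"))
print(wray(s,f,325,193,130),wray(s,f,258,135,110),wray(s,f,528,137,110))
E
```

```text
[511.20601594 -85.55667108 130.        ] [456.94963262 -23.69098899 110.        ] [709.59314474 -68.35180337 110.        ]
```

>>> jog_arm(
  series=[
    [[4,0,-30],[0,0,0],0],
    [[4,0,-60],[0,0,0],0],
    [[4,0,-85],[0,0,0],0],
    [[4,0,-97],[0,0,0],0],
    [[4,0,-100],[0,0,0],0],
  ],
)

```text
time_s: 17.0
ee_pos: [510.0, -83.4, 333.6]
ee_rot: [179.5, 0.6, -9.6]
force: [-0.8, -0.9, 0.0]
gripper_width: 0.5
```

>>> jog_arm(
  series=[
    [[0,0,-2],[0,0,0],0],
    [[0,0,-5],[0,0,0],0],
    [[0,0,-8],[0,0,0],0],
    [[0,0,-11],[0,0,0],0],
    [[0,0,-13],[0,0,0],0],
  ],
)

```text
time_s: 17.42
ee_pos: [510.1, -83.4, 320.9]
ee_rot: [179.5, 0.5, -9.7]
force: [-0.7, 0.6, 0.3]
gripper_width: 0.8
```

>>> jog_arm(
  series=[
    [[0,0,-2],[0,0,0],0],
    [[0,0,-4],[0,0,0],0],
    [[0,0,-6],[0,0,0],0],
    [[0,0,-8],[0,0,0],0],
    [[0,0,-9],[0,0,0],0],
  ],
)

```text
time_s: 17.83
ee_pos: [510.1, -83.4, 312.1]
ee_rot: [179.5, 0.5, -9.7]
force: [-1.4, 0.1, 8.7]
gripper_width: 0.4
```

>>> jog_arm(
  series=[
    [[0,0,-1],[0,0,0],0],
    [[0,0,-2],[0,0,0],0],
    [[0,0,-2],[0,0,0],0],
    [[0,0,-2],[0,0,0],0],
    [[0,0,-2],[0,0,0],0],
  ],
)

```text
time_s: 18.25
ee_pos: [510.0, -83.4, 311.9]
ee_rot: [179.5, 0.5, -9.7]
force: [-4.5, -0.2, 15.1]
gripper_width: 0.5
```

Hard stop (15 N with no further travel): the button is fully down. Release and back off.

>>> jog_arm(
  series=[
    [[0,0,5],[0,0,0],0],
    [[0,0,15],[0,0,0],0],
    [[0,0,45],[0,0,0],0],
    [[0,0,80],[0,0,0],0],
    [[0,0,120],[0,0,0],0],
  ],
)

```text
time_s: 18.67
ee_pos: [509.7, -83.3, 432.1]
ee_rot: [179.5, 0.6, -9.7]
force: [2.5, 0.0, -0.1]
gripper_width: 0.4
```

>>> jog_arm(
  series=[
    [[0,20,30],[0,0,0],0.5],
    [[0,40,60],[0,0,0],0.5],
    [[0,70,80],[0,0,0],0.5],
    [[0,100,80],[0,0,0],0.5],
    [[0,120,80],[0,0,0],0.5],
  ],
)

```text
time_s: 19.08
ee_pos: [509.6, 38.6, 514.0]
ee_rot: [179.6, 0.4, -9.6]
force: [0.4, -0.0, 0.0]
gripper_width: 30.8
```

>>> jog_arm(
  series=[
    [[-30,20,0],[0,0,0],0.5],
    [[-60,40,0],[0,0,0],0.5],
    [[-80,60,0],[0,0,0],0.5],
    [[-80,60,0],[0,0,0],0.5],
    [[-80,60,0],[0,0,0],0.5],
  ],
)

```text
time_s: 19.5
ee_pos: [428.8, 99.2, 514.5]
ee_rot: [179.6, 0.3, -9.5]
force: [0.3, -0.2, -0.4]
gripper_width: 45.6
```

```bash
python3 snap.py side s9 240 60 440 210; python3 snap.py top t9 340 60 600 255
```

```text
k 4.0
19.5 [428.8  99.2 514.5] [179.6    0.34  -9.48] [ 0.3 -0.2 -0.4]
k 3.076923076923077
19.55 [429.6  98.7 514.3] [179.58   0.34  -9.56] [-0.   0.2 -0.9]
```

View pics/s9.png

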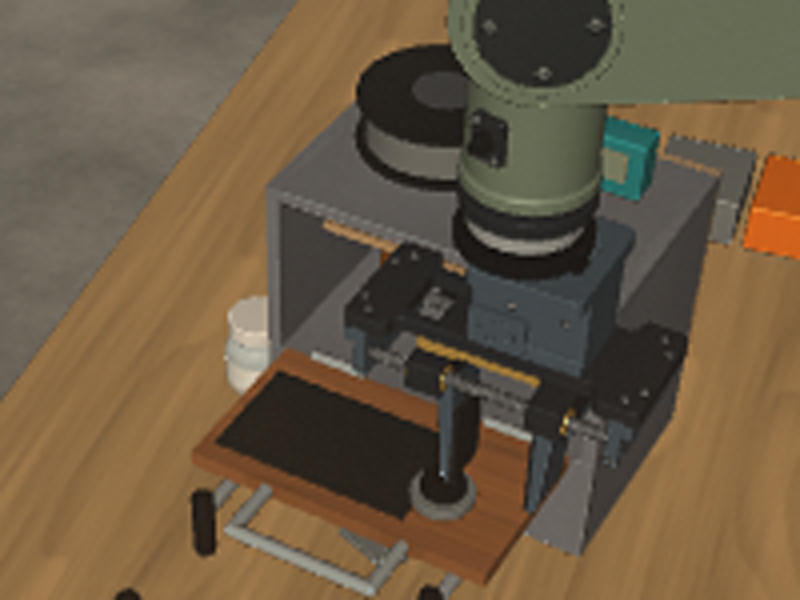

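View pics/t9.png

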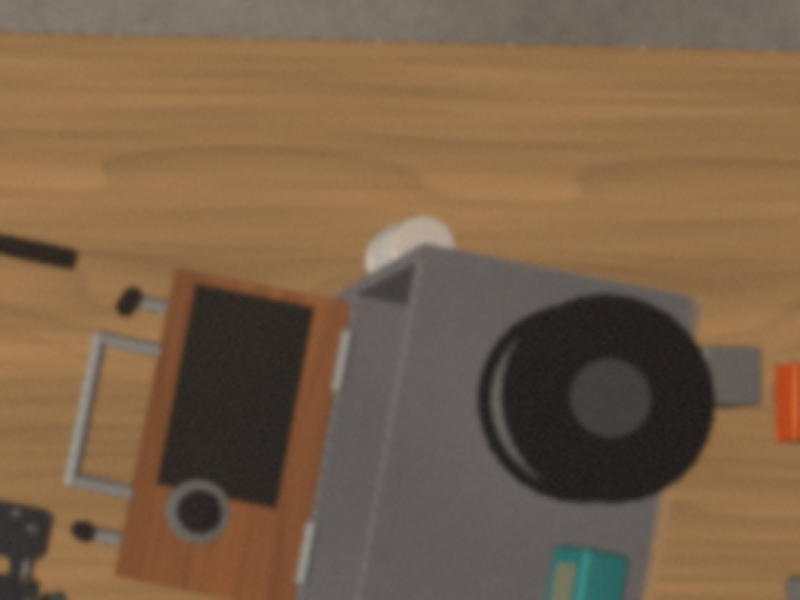

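```bash
python3 - <<'E'
import pickle
from h import *
s,f=pickle.load(open("t9.pkl","rb"))
p=[556,-188.5,np.radians(-100.1)]
for e in (0,90,100,110): print(e,proj(f,cab(p,[(-70-e,-100,85),(-70-e,100,85)])).round(1).tolist())
for th in (1.5,1.571,1.64):
    o=150*np.sin(th);h=110+150*np.cos(th); print(th,proj(f,cab(p,[(-o,130,h),(-o,-130,h),(-200*np.sin(th),60,110+200*np.cos(th)-7)])).round(1).tolist())
s,f=pickle.load(open("s9.pkl","rb"))
for th in (1.5,1.571,1.64):
    o=150*np.sin(th);h=110+150*np.cos(th); print(th,((proj(f,cab(p,[(-o,130,h),(-o,-130,h),(-200*np.sin(th)-3,57,110+200*np.cos(th)-2)])) -[240,60])*4).round(1).tolist())
E
```

```text
0 [[407.4, 241.5], [422.0, 165.8]]
90 [[373.0, 234.4], [388.0, 158.9]]
100 [[369.2, 233.6], [384.3, 158.1]]
110 [[365.4, 232.8], [380.5, 157.3]]
1.5 [[396.1, 146.0], [376.0, 247.7], [371.2, 169.2]]
1.571 [[395.4, 146.8], [375.5, 247.3], [370.5, 169.9]]
1.64 [[395.0, 147.5], [375.2, 247.1], [370.3, 170.6]]
1.5 [[184.4, 439.8], [482.0, 563.5], [227.1, 513.6]]
1.571 [[184.8, 450.0], [480.7, 573.7], [227.3, 527.2]]
1.64 [[185.6, 459.3], [479.9, 582.9], [228.2, 539.4]]
```

```bash
python3 - <<'E'
import cv2
a=cv2.imread("pics/w8.png")[70:160,240:540]; cv2.imwrite("pics/w8z.png",cv2.resize(a,None,fx=2.66,fy=2.66,interpolation=cv2.INTER_CUBIC))
E
```

```text
(no output)
```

View pics/w8z.png

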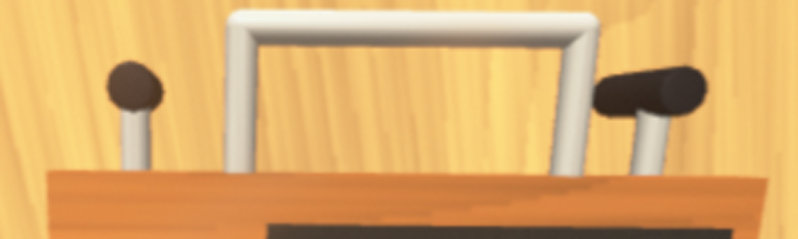

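```bash
python3 - <<'E'
import pickle
from h import *
s,f=pickle.load(open("w8.pkl","rb"))
n=np.array([np.sin(np.radians(10)),np.cos(np.radians(10))])
def o(u,v,z): return (wray(s,f,u,v,z)[:2]@n)
k=lambda x,y:(240+x/2.66,70+y/2.66)
for nm,x,y,z in (("edgeL",70,171,110),("edgeR",740,178,110),("railL",260,26,103),("railR",560,30,103),("near",132,85,100),("far",684,90,100)):
    print(nm,round(o(*k(x,y),z),1))
E
```

```text
edgeL 56.7
edgeR 55.9
railL 106.7
railR 106.0
near 86.7
far 86.3
```

```bash
python3 - <<'E'
from workcell import env
print(env.job_done())
E
```

```text
the job is handed in; nothing more can be done
None
```

The cabinet is ready and I handed the job in at about 19.6 s of the 67 s allowed; the system gives no verdict.

- **Supports:** I pulled the near one and then the far one by their posts until each hit its stop, at about 50 N. The wrist picture afterwards puts both posts 30 mm beyond the flap's edge, which is fully out (110 mm).
- **Flap:** I held it by its rail and lowered it at about 0.5 rad/s. It came to rest on the supports and did not move when I let go. The side picture matches a level flap (1.57 rad).
- **Button:** I pressed it with closed fingertips to a hard stop, with 15 N and no further travel. Then I let go. I did not check separately that it sprang back, because the last picture shows it but not its height.
- **End state:** The arm is clear of everything and the force reads about 0 N. The jar and scraper look unmoved in the last pictures. I touched no bystander, but I did not re-measure the rest.
- **Disagreement:** The rail stopped about 6 mm higher than my arc calculation predicted. On its own that would mean about 1.54 rad, still within the limits, and the pictures point to level.

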